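Angle a long carton past the guard post into the scan bay

ROBOT

A 6-joint arm with a two-finger parallel gripper is mounted at the origin on the work surface. World frame = base frame: x ahead of the robot, y to its left, z up, the work surface at z = 0. Lengths are in mm, angles in rad, forces in N, time in s.
With the tool pointing down it reaches from about 250 to 775 mm from the base axis. Payload 4 kg.
Tool frame: the origin (TCP) lies between the finger pads; the fingertips stand 17 mm ahead of it and the grasp point (between the pads) lies 2 mm behind it (robot.tip_extent is the distance from the TCP to the fingertips, in mm); x points along the fingers, z is the direction in which the jaws open and shut, and the axes are right-handed (so a half turn about x gives the same grasp; the last joint's range is limited). The gripper opens to 85 mm and grips with 20 to 120 N. Pads are 22 mm wide; open, the fingers measure 114 mm over their backs; the gripper's body (76 mm by 85 mm) begins 54 mm behind the grasp point. The pads swing forward as they close: fully open they stand 13 mm farther back than shut.
Start: joints at [1.207, 0.087, 1.371, -0, 1.684, -0.103], TCP at [141.827, 531.414, 248.341] pointing down, gripper open.
Joint ranges: [-3.1, 3.1], [-0.76, 2.03], [0.27, 2.55], [-1.08, 4.22], [0.17, 2.65], [-2.57, 2.57]. Speed limits (rad/s): [2.79, 2.79, 3.14, 3.14, 3.14, 3.14].

INTERFACE

Orientations are given as a unit quaternion [x, y, z, w].
In Python, from plant import robot gives the robot as it stands. The module is installed in compiled form; this text tells all that it offers.
- The arm moves only by the tool drive_tool, never from a script. Its argument "increments" is a list of rows, each an object of numbers: "wx", "wy", "wz": the turn, a rotation vector about the tool's x, y, z in degrees; "dx", "dy", "dz": the shift along the tool's x, y, z in cm; "gripper": the opening in per cent of the stroke, from 0 (shut) to 100 (fully open). In form: [{"wx": .., "wy": .., "wz": .., "dx": .., "dy": .., "dz": .., "gripper": ..}, ...]. A call has 1 to 5 rows; each row shifts and turns the commanded pose from where the row before left it, along the tool's axes as they then stand; what a row does not reach is not made up. A row lasts 1/8 s, in which the tool goes at most 62.5 mm and 10.7 degrees, less where a joint would pass 70% of its speed; a pose out of reach is approached as far as the arm can. A call with a gripper value outside its range is refused whole. The fingers move at their own pace and stop on an object; "grip_force" is the grip in N (left out, the last holds). Time passes only in rows, so rows that do not move let the fingers close. It gives the time, the measured TCP pose, the force and the opening at its end, in the units of the state.
- robot.get_state(): the state, without advancing time (a new reading comes with each control period).
- robot.grab_frame(name): name is "side" or "top"; returns a dict with "color" (480x640x3 uint8, blue, green, red), "range_z" (480x640 float32, mm along the optical axis (not along the pixel's ray), 0 where there is no reading), "camera_matrix" (3x3 intrinsics, pixels), "xyz" and "attitude" of the camera in the world. Camera axes: x right, y up, looking along -z (the intrinsics and any distortion apply to the point x, -y, -z); pixel columns grow to the right and rows downward; lengths in mm; the calibration is good to about 2 mm. A picture is of the moment at which its call begins.
- robot.hand_in(): hands the job in, once; it reports no verdict.
Trained networks look in a picture, given as the dict that the camera call returned (one of the last four; its "shot" number tells which), for a name from the list of things; names that differ only in an ending like _2 or _b are one class to them, and where a whole thing is asked for, a point or a joint stands for the part that bears it (a point fixed in the world has none). Each returns a list of dicts, best first, with "confidence" (0 to 1); they miss things now and then, are a little off and sometimes report something else, mostly with a low value. They report only what shows in the picture. A call takes as long as a camera call. They do not tell look-alikes from the thing itself.
- robot.find_in(query, picture): "box" ([left, top, width, height] in pixels, round what is visible of it).
The state is a dict: "time_s": time; "joint_positions": joint angles; "qvel": joint speeds; "joint_efforts": joint torques, N m; "position": TCP position; "orientation": TCP orientation; "wrist_force": force on the tool from outside, world axes, zero at the start; "wrist_torque": the same for the moment, N m; "width": finger opening in mm.
Only numpy, scipy, OpenCV 4.12 (cv2) and the standard library are available. Lean on these libraries where they do the work, as an engineer would, in place of code of your own. Each camera call takes 0.05 s, during which the arm holds its last target. There are 200 camera calls.

TASK

Push the long carton along the table, now at one end and now at the other, so that its right-hand end (the robot's right) tucks in behind the guard post and the whole carton then swings into the steel scan bay, finishing flat against the back fence between the two end plates. Only push it with the fingertips or the outside of the fingers: never lift it off the table or tip it over, and leave the tape roll, the small box and the jar where they stand.

Things in the scene. Friction and masses are not known exactly. Their poses are not given: they have to be found in the camera images.
- carton: Loose long cardboard carton lying on the table, 280 mm long (its own y axis), 45 mm wide (own x) and 45 mm high; about 0.3 kg. Origin: centre of its underside. It starts on the robot's side of the bay, to the robot's left of the post, its own +y end to the robot's left, its own +x side towards the bay.
- carton_right (a point): Centre of the lower edge of the carton's right-hand end face (own -y end, 140 mm from its centre): the end that goes behind the post.
- carton_left (a point): Centre of the lower edge of the carton's left-hand end face (own +y end).
- bay: Fixed steel bay, open to the robot, no floor: back fence 35 mm high, two end plates. Origin: on the table, middle of the fence's inner face. Own x points away from the robot, square into the fence; own y along the fence to the left. End plates' inner faces at y = +155 and -155 mm; 6 mm thick, 35 mm high, reaching from the fence to x = -60 mm. Foot behind the fence: 4 mm thick, to x = +39 mm.
- post: Fixed round upright steel guard post, 25 mm in diameter, 70 mm high, in front of the bay's right-hand end: its axis is 90 to 98 mm in front of the fence's face and 95 to 115 mm right of the bay's middle. The room between it and the left end plate is shorter than the carton, so the carton must go in at a slant, right end first. Origin: on its axis, at the table; axes as the bay's.
- tape_roll: Bystander: loose roll of clear tape lying flat, 90 mm in diameter, 48 mm high, right of the work. Origin: centre of its underside.
- small_box: Bystander: loose small cardboard box 70 x 90 x 50 mm, left of the bay. Origin: centre of its underside.
- glue_jar: Bystander: loose jar 56 mm in diameter, 65 mm high, right of the bay. Origin: centre of its underside.
Mind the look-alikes: they are no part of the job. Leave any purple look-alike of the post alone.

How it is judged:
By the outcome, as a careful person would: the job done as asked, in the order asked, and still so for the second after the job is handed in, with the robot touching nothing.
It also fails if it takes over 72 s, if anything falls off the work surface, if the arm or the gripper's body presses on something with over 40 N, if the wrist force passes 120 N, or if a joint passes its speed limit or range.

## Working session

There is one attempt and no reset: what is moved stays moved. The work goes in short steps, Python scripts to look and compute and a tool call to move; the robot and the scene stay as the last step left them, time stands still between calls to the robot, and variables do not carry over. Pictures are saved under pics/ and viewed, about 8 in all and at most 12, crops included, and the job is handed in when it is done.

Besides the shell and the picture viewer there is one more tool, called after "Request:" as name(argument=value, ...) on one line, values as JSON. drive_tool: Moves the arm, as the interface text tells. Its arguments: {"type":"object","properties":{"increments":{"type":"array","items":{"type":"object","properties":{"wx":{"type":"number"},"wy":{"type":"number"},"wz":{"type":"number"},"dx":{"type":"number"},"dy":{"type":"number"},"dz":{"type":"number"},"gripper":{"type":"number"}}}},"grip_force":{"type":"number"}},"required":["increments"]}

```bash
mkdir -p pics; cat > h.py <<'E'
import numpy as np,cv2
from plant import robot
from scipy.spatial.transform import Rotation as R
def w(p,u,v,z=None):
    K=p["camera_matrix"];A=np.array(p["attitude"]);
    A=R.from_quat(A).as_matrix() if A.size==4 else A
    d=np.stack([(u-K[0,2])/K[0,0],-(v-K[1,2])/K[1,1],-np.ones_like(u,float)],-1)@A.T
    c=np.array(p["xyz"])
    if z is None: return c+d*p["range_z"][np.int32(v),np.int32(u)][...,None]
    return c+d*((z-c[2])/d[...,2])[...,None]
def cloud(p):
    v,u=np.mgrid[0:480,0:640]; return w(p,u.astype(float),v.astype(float))
E
python3 - <<'E'
from h import *
s=robot.get_state();print(s)
for n in("top","side"):
    p=robot.grab_frame(n);cv2.imwrite(f"pics/{n}0.png",p["color"]);print(n,p["xyz"],p["attitude"],p["camera_matrix"],[k for k in p])
    for q in("carton","bay","post","tape_roll","small_box","glue_jar"):
        for f in robot.find_in(q,p)[:3]:
            b=f["box"];c=np.array([b[0]+b[2]/2]),np.array([b[1]+b[3]/2]);print(q,np.round(b),round(f["confidence"],2),w(p,*c).round())
E
```

```text
{'time_s': 0.0, 'joint_positions': array([ 1.20689942e+00,  8.79830641e-02,  1.37229200e+00,  1.94892618e-05,
        1.68363786e+00, -1.03115908e-01]), 'qvel': array([ 1.57699022e-03,  7.56416871e-04, -8.10945810e-04,  2.13854949e-04,
       -4.76696947e-05,  9.20778645e-05]), 'joint_efforts': array([-1.67402999e-03, -3.51860726e+01, -3.13276184e+01, -5.65059454e-04,
        1.07966308e-02,  4.27269526e-06]), 'position': array([141.64473241, 530.95099877, 247.10462756]), 'orientation': array([-0.43116952,  0.56146756,  0.43032098,  0.56006328]), 'wrist_force': array([-0.36626783, -0.13391942, -0.42620313]), 'wrist_torque': array([-0.02195504,  0.03984097,  0.05174555]), 'width': 85.4309143631835}
top [ 463.185245    -13.78241742 1516.93752508] [ 0.01571169 -0.02505787 -0.70446696  0.70912027] [[603.59795191   0.         316.55927295]
 [  0.         603.59795191 236.66123017]
 [  0.           0.           1.        ]] ['color', 'range_z', 'camera_matrix', 'xyz', 'attitude', 'shot']
carton [227. 233. 115.  24.] 0.89 [[529.  44.  40.]]
bay [264. 169. 130.  52.] 0.98 [[656. -65.  -5.]]

[... 359 characters left out ...]
44462  811.09685568] [-0.03873294  0.37214979  0.92135518 -0.10539885] [[589.58390529   0.         312.30352543]
 [  0.         589.58390529 244.44479773]
 [  0.           0.           1.        ]] ['color', 'range_z', 'camera_matrix', 'xyz', 'attitude', 'shot']
carton [288. 221.  66. 142.] 0.73 [[527.  71.  42.]]
bay [208. 179. 116. 132.] 0.64 [[661. -55.  -4.]]
post [392. 176.  20.  36.] 0.87 [[ 425. -209.   43.]]
post [394. 202.  22.  37.] 0.64 [[ 409. -138.   40.]]
post [360. 187.  17.  36.] 0.57 [[ 482. -161.   43.]]
tape_roll [370. 129.  45.  45.] 0.63 [[ 464. -397.   -1.]]
small_box [143. 375.  75.  80.] 0.66 [[671. 340.  49.]]
glue_jar [299. 116.  22.  36.] 0.82 [[ 643. -347.   53.]]
```

View pics/top0.png

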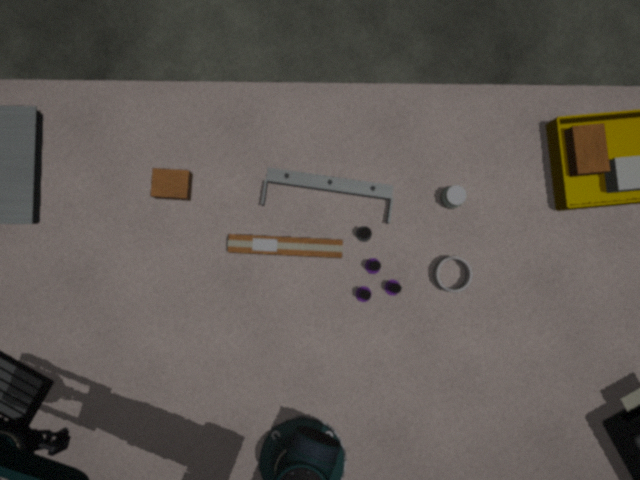

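View pics/side0.png

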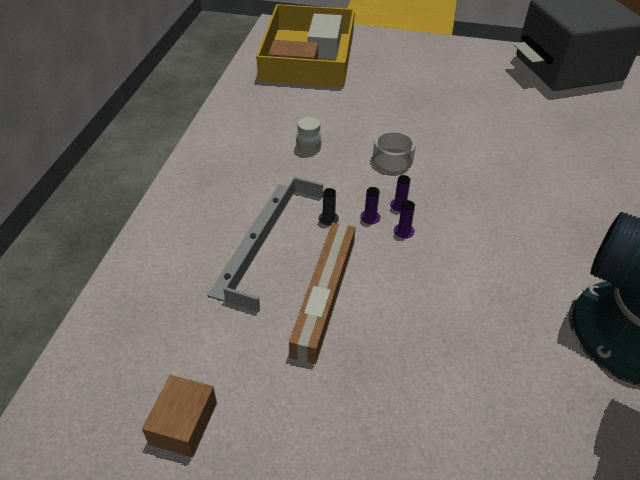

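The tall black post (top 363,233; side 329,207) stands in front of the bay's right end and fits the description. The three purple ones (top 372,265; 392,287; 362,293) are look-alikes. I'll measure from the depth data and confirm with one crop.

```bash
cat >> h.py <<'E'
def mrect(c,m):
    pts=c[m][:,:2].astype(np.float32); (cx,cy),(a,b),t=cv2.minAreaRect(pts)
    if a<b: t+=90;a,b=b,a
    return np.round([cx,cy,a,b,(t%180),m.sum()],1)
def carton(p,c=None):
    c=cloud(p) if c is None else c
    hsv=cv2.cvtColor(p["color"],cv2.COLOR_BGR2HSV)
    m=(c[...,2]>36)&(c[...,2]<53)&(c[...,0]>350)&(c[...,0]<720)&(c[...,1]>-190)&(c[...,1]<230)&(hsv[...,2]>60)
    n,l,st,_=cv2.connectedComponentsWithStats(m.astype(np.uint8)); k=1+np.argmax(st[1:,4])
    return l==k
E
python3 - <<'E'
from h import *
for n in("top","side"):
    p=robot.grab_frame(n);c=cloud(p);m=carton(p,c);print(n,"carton",mrect(c,m),np.median(c[m][:,2]))
    z=c[...,2]
    m=(z>55)&(z<80)&(c[...,0]>500)&(c[...,0]<600)&(c[...,1]>-220)&(c[...,1]<-80); print("post",c[m].mean(0).round(1),c[m].min(0),c[m].max(0),m.sum())
    m=(z>26)&(z<42)&(c[...,0]>580)&(c[...,0]<720)&(c[...,1]>-250)&(c[...,1]<130); print("bay",mrect(c,m),z[m].mean())
    q=c[m]; 
    np.save(f"bay_{n}.npy",q)
    im=p["color"][150:320,210:420] if n=="top" else p["color"][160:370,190:430]
    cv2.imwrite(f"pics/c_{n}.png",cv2.resize(im,None,fx=3,fy=3))
# edges in top image at known height
p=robot.grab_frame("top")
for nm,u,v,z in [("plateL tip",263,205,35),("plateR tip",387,221,35),("fenceL",268,183,35),("fenceR",385,199,35),("post",363.,231,70)]:
    print(nm,w(p,np.array([u*1.]),np.array([v*1.]),z).round(1))
E
```

```text
top carton [ 526.7   44.5  280.5   45.2   87.5 2090. ] 43.59759967077764
post [ 559.8 -150.8   68.5] [ 549.21285186 -161.57149672   60.02896908] [ 571.1964237  -139.43425943   76.6087761 ] 83
bay [639.4 -58.2 322.3  64.6  82.3 389. ] 32.79315434363944
side carton [ 526.5   45.7  282.8   45.4   87.5 3390. ] 45.495007342341125
post [ 559.3 -146.2   66.7] [ 548.01815831 -162.60500017   55.17861356] [ 571.32922043 -135.01162165   74.79532354] 153
bay [639.  -57.8 328.7  66.   82.2 900. ] 32.743307628823125
plateL tip [[626.   99.3  35. ]]
plateR tip [[ 588.7 -206.7   35. ]]
fenceL [[680.7  87.6  35. ]]
fenceR [[ 643.2 -201.7   35. ]]
post [[ 561.2 -144.3   70. ]]
```

View pics/c_top.png

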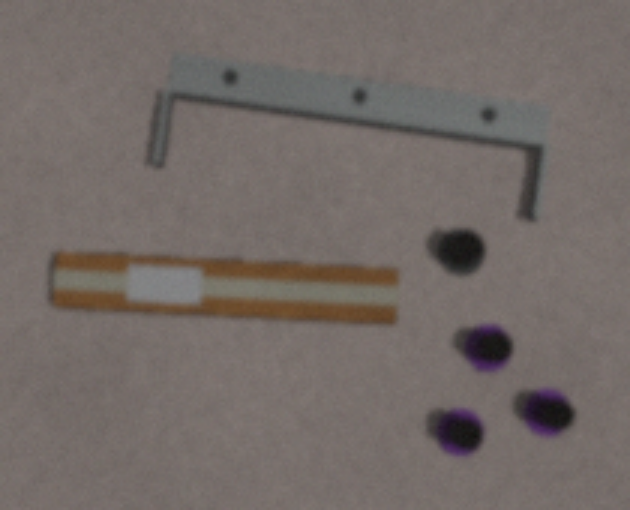

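The crop confirms it: the post at crop (460,250) is plain black, and the three others are purple. In the bay frame the post comes out at (-92,-100), which matches the description.

```bash
cat >> h.py <<'E'
BY=np.radians(-7.7);BO=np.array([665.,-61.]);BR=np.array([[np.cos(BY),-np.sin(BY)],[np.sin(BY),np.cos(BY)]])
def tobay(p): return (np.array(p)-BO)@BR
def tow(p): return np.array(p)@BR.T+BO
def see(n="side"):
    p=robot.grab_frame(n);c=cloud(p);m=mrect(c,carton(p,c));a=m[4]-82.3
    th=np.radians(a);e=np.array([-np.sin(th),np.cos(th)]);nn=np.array([np.cos(th),np.sin(th)]);C=tobay(m[:2])
    print(n,"carton bay xy",C.round(1),"theta",round(a,1),"size",m[2:4],"FR",(C+22.5*nn-140*e).round(1),"RR",(C-22.5*nn-140*e).round(1),"FL",(C+22.5*nn+140*e).round(1))
    return p,C,th
def tool():
    s=robot.get_state();M=R.from_quat(s["orientation"]).as_matrix()
    print("t",s["time_s"],"tcp",s["position"].round(1),"bay",tobay(s["position"][:2]).round(1),"jaw deg in bay",round(np.degrees(np.arctan2(M[1,2],M[0,2]))+7.7,1),"F",s["wrist_force"].round(1),"w",round(s["width"],1));return s,M
def goto(bxy,z,jaw,n):
    """bay xy, z world, jaw angle in bay deg -> tool-axis increments (cm,deg)"""
    s,M=tool();d=np.append(tow(bxy),z)-s["position"];j=np.radians(jaw-7.7)
    T=np.column_stack([[0,0,-1],np.cross([np.cos(j),np.sin(j),0],[0,0,-1]),[np.cos(j),np.sin(j),0]])
    rv=np.degrees(R.from_matrix(M.T@T).as_rotvec());t=M.T@d/10
    print("total turn",rv.round(1),"shift cm (start axes)",t.round(2),"| end axes",(T.T@d/10).round(2),"| per row /",n,(rv/n).round(2),(t/n).round(2))
E
python3 - <<'E'
from h import *
print(robot.tip_extent)
s,M=tool();print(M.round(2))
p,C,th=see("side");see("top")
e=np.array([-np.sin(th),np.cos(th)]);nn=np.array([np.cos(th),np.sin(th)])
for j in(95,-85):goto(C-50*nn,247,j,10)
E
```

```text
17.0
t 0.85 tcp [141.8 531.4 248.4] bay [-597.8  517. ] jaw deg in bay 82.8 F [0.5 0.4 0.8] w 85.2
[[ 0.   -0.97  0.26]
 [ 0.    0.26  0.97]
 [-1.   -0.    0.  ]]
side carton bay xy [-151.6   86.9] theta 5.2 size [284.2  45.5] FR [-116.5  -50.5] RR [-161.3  -54.6] FL [-141.9  228.3]
top carton bay xy [-151.2   85.9] theta 5.2 size [280.1  45.1] FR [-116.1  -51.5] RR [-160.9  -55.5] FL [-141.5  227.4]
t 0.95 tcp [141.8 531.4 248.4] bay [-597.8  517. ] jaw deg in bay 82.8 F [ 0.  -0.1 -0.8] w 85.2
total turn [-12.2   0.    0. ] shift cm (start axes) [  0.13 -44.81 -38.12] | end axes [  0.14 -35.71 -46.75] | per row / 10 [-1.22  0.    0.  ] [ 0.01 -4.48 -3.81]
t 0.95 tcp [141.8 531.4 248.4] bay [-597.8  517. ] jaw deg in bay 82.8 F [ 0.  -0.1 -0.8] w 85.2
total turn [167.8   0.   -0. ] shift cm (start axes) [  0.13 -44.81 -38.12] | end axes [ 0.14 35.71 46.75] | per row / 10 [16.78  0.   -0.  ] [ 0.01 -4.48 -3.81]
```

Request:
drive_tool(increments=[{"dy": -4.4, "dz": -3.8, "gripper": 50}, {"dy": -4.5, "dz": -3.8, "gripper": 50}, {"dy": -4.5, "dz": -3.8, "gripper": 50}, {"dy": -4.5, "dz": -3.8, "gripper": 50}, {"dy": -4.5, "dz": -3.8, "gripper": 50}])

```text
validation failed for argument at $.in...
```

Request:
drive_tool(increments=[{"dy": -4.5, "dz": -3.8}, {"dy": -4.5, "dz": -3.8}, {"dy": -4.5, "dz": -3.8}, {"dy": -4.5, "dz": -3.8}, {"dy": -4.5, "dz": -3.8}])

```text
validation failed for argument at $.in...
```

Request:
drive_tool(increments=[{"wx": -6.1}, {"wx": -6.1}, {}])

```text
validation failed for argument at $.in...
```

```bash
python3 - <<'E'
from h import *
goto([-151.4-50,86.4-4.5],27,95.2,1)
E
```

```text
t 0.95 tcp [141.8 531.4 248.4] bay [-597.8  517. ] jaw deg in bay 82.8 F [ 0.  -0.1 -0.8] w 85.2
total turn [-12.4   0.    0. ] shift cm (start axes) [ 22.13 -44.81 -38.17] | end axes [ 22.14 -35.54 -46.92] | per row / 1 [-1.244e+01  1.000e-02  0.000e+00] [ 22.13 -44.81 -38.17]
```

Rows apparently need all their fields; I'll give them in full.

Request:
drive_tool(increments=[{"wx": 0, "wy": 0, "wz": 0, "dx": 0, "dy": -4.4, "dz": -3.8, "gripper": 50}, {"wx": 0, "wy": 0, "wz": 0, "dx": 0, "dy": -4.5, "dz": -3.8, "gripper": 50}, {"wx": 0, "wy": 0, "wz": 0, "dx": 0, "dy": -4.5, "dz": -3.8, "gripper": 50}, {"wx": 0, "wy": 0, "wz": 0, "dx": 0, "dy": -4.5, "dz": -3.8, "gripper": 50}, {"wx": 0, "wy": 0, "wz": 0, "dx": 0, "dy": -4.5, "dz": -3.8, "gripper": 50}])

```text
time_s: 1.58
position: [310.0, 288.5, 248.6]
orientation: [-0.431, 0.56, 0.431, 0.561]
wrist_force: [1.0, -0.0, -0.5]
width: 42.5
```

Request:
drive_tool(increments=[{"wx": 0, "wy": 0, "wz": 0, "dx": 0, "dy": -4.5, "dz": -3.8, "gripper": 50}, {"wx": 0, "wy": 0, "wz": 0, "dx": 0, "dy": -4.5, "dz": -3.8, "gripper": 50}, {"wx": 0, "wy": 0, "wz": 0, "dx": 0, "dy": -4.5, "dz": -3.8, "gripper": 50}, {"wx": -6.2, "wy": 0, "wz": 0, "dx": 0, "dy": -4.5, "dz": -3.8, "gripper": 50}, {"wx": -6.2, "wy": 0, "wz": 0, "dx": 0, "dy": 0, "dz": 0, "gripper": 50}])

```text
time_s: 2.2
position: [445.7, 93.3, 247.9]
orientation: [-0.488, 0.512, 0.488, 0.511]
wrist_force: [-0.8, 0.8, 0.1]
width: 42.6
```

```bash
python3 - <<'E'
from h import *
goto([-151.4-50,86.4-4.5],27,95.2,5)
E
```

```text
t 2.2 tcp [445.7  93.3 247.9] bay [-238.   123.5] jaw deg in bay 95.0 F [-0.8  0.8  0.1] w 42.6
total turn [-0.2 -0.1 -0. ] shift cm (start axes) [22.1  -3.29 -4.44] | end axes [22.09 -3.27 -4.47] | per row / 5 [-0.05 -0.01 -0.  ] [ 4.42 -0.66 -0.89]
```

Request:
drive_tool(increments=[{"wx": 0, "wy": 0, "wz": 0, "dx": 3, "dy": -3.3, "dz": -4.4, "gripper": 50}, {"wx": 0, "wy": 0, "wz": 0, "dx": 6, "dy": 0, "dz": 0, "gripper": 50}, {"wx": 0, "wy": 0, "wz": 0, "dx": 6, "dy": 0, "dz": 0, "gripper": 50}, {"wx": 0, "wy": 0, "wz": 0, "dx": 5, "dy": 0, "dz": 0, "gripper": 50}, {"wx": 0, "wy": 0, "wz": 0, "dx": 2.1, "dy": 0, "dz": 0, "gripper": 50}])

```text
time_s: 2.82
position: [472.3, 51.4, 23.7]
orientation: [-0.487, 0.513, 0.49, 0.509]
wrist_force: [0.1, 0.1, 0.7]
width: 42.7
```

```bash
python3 - <<'E'
from h import *
tool();p,C,th=see("side");cv2.imwrite("pics/s1.png",p["color"][100:440,150:550])
E
```

```text
t 2.825 tcp [472.3  51.4  23.7] bay [-206.1   85.6] jaw deg in bay 95.1 F [0.1 0.1 0.7] w 42.7
side carton bay xy [-151.6   86.8] theta 5.3 size [283.2  45.6] FR [-116.3  -50.6] RR [-161.1  -54.7] FL [-142.1  228.3]
```

View pics/s1.png

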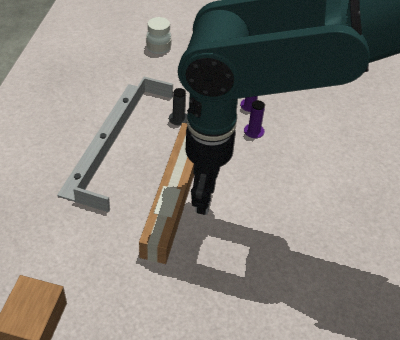

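Request:
drive_tool(increments=[{"wx": 0, "wy": 0, "wz": 0, "dx": 0, "dy": -1.8, "dz": 0, "gripper": 50}, {"wx": -1.5, "wy": 0, "wz": 0, "dx": 0, "dy": -1.0, "dz": 0, "gripper": 50}, {"wx": -1.5, "wy": 0, "wz": 0, "dx": 0, "dy": -1.0, "dz": 0, "gripper": 50}, {"wx": -1.5, "wy": 0, "wz": 0, "dx": 0, "dy": -1.0, "dz": 0, "gripper": 50}, {"wx": -1.5, "wy": 0, "wz": 0, "dx": 0, "dy": -1.0, "dz": 0, "gripper": 50}])

```text
time_s: 3.5
position: [533.5, 50.5, 27.8]
orientation: [0.515, -0.484, -0.515, -0.484]
wrist_force: [-1.9, -0.6, 2.4]
width: 42.4
```

```bash
python3 - <<'E'
from h import *
tool();p,C,th=see("side");see("top")
E
```

```text
t 3.5 tcp [533.5  50.5  27.8] bay [-145.2   92.9] jaw deg in bay 101.3 F [-1.9 -0.6  2.4] w 42.4
side carton bay xy [-117.3  126.4] theta 9.6 size [220.3  45.6] FR [-71.8  -7.9] RR [-116.1  -15.4] FL [-118.5  268.2]
top carton bay xy [-92.9  -2.9] theta 9.8 size [82.9 45.3] FR [ -46.9 -137. ] RR [ -91.2 -144.7] FL [-94.5 138.9]
```

Request:
drive_tool(increments=[{"wx": -1.5, "wy": 0, "wz": 0, "dx": 0, "dy": -0.8, "dz": 0, "gripper": 50}, {"wx": -1.5, "wy": 0, "wz": 0, "dx": 0, "dy": -0.8, "dz": 0, "gripper": 50}, {"wx": -1.0, "wy": 0, "wz": 0, "dx": 0, "dy": -0.6, "dz": 0, "gripper": 50}, {"wx": 0, "wy": 0, "wz": 0, "dx": 0, "dy": 0, "dz": 0, "gripper": 50}, {"wx": 0, "wy": 0, "wz": 0, "dx": 0, "dy": 1.5, "dz": 0, "gripper": 50}])

```text
time_s: 4.22
position: [541.1, 50.5, 27.7]
orientation: [0.532, -0.466, -0.531, -0.467]
wrist_force: [0.5, -0.3, 0.4]
width: 42.5
```

```bash
cat >> h.py <<'E'
def seeL(n="side",end=1):
    "anchor on visible left (end=1) or right (-1) end"
    p=robot.grab_frame(n);c=cloud(p);m=mrect(c,carton(p,c));th=np.radians(m[4]-82.3)
    e=np.array([-np.sin(th),np.cos(th)]);nn=np.array([np.cos(th),np.sin(th)]);C=tobay(m[:2])+end*(m[2]/2-140-(1.5 if n=="side" else 0))*e
    print(n,"C",C.round(1),"th",round(np.degrees(th),1),"vis",m[2:4],"FR",(C+22.5*nn-140*e).round(1),"RR",(C-22.5*nn-140*e).round(1),"FL",(C+22.5*nn+140*e).round(1),"Lend",(C+140*e).round(1))
    return p,C,th,e,nn
E
python3 - <<'E'
from h import *
tool();p,C,th,e,n=seeL();goto(C+185*e,110,np.degrees(th),1);goto(C+185*e,110,np.degrees(th)+180,1)
E
```

```text
t 4.225 tcp [541.1  50.5  27.7] bay [-137.8   93.9] jaw deg in bay 105.2 F [ 0.5 -0.3  0.4] w 42.5
side C [-89.3 102. ] th 12.2 vis [282.5  45.6] FR [-37.7 -30.1] RR [-81.7 -39.6] FL [-96.8 243.6] Lend [-118.8  238.9]
t 4.275 tcp [538.4  50.4  27.1] bay [-140.4   93.4] jaw deg in bay 105.2 F [-1.3 -0.2 -0.7] w 42.6
total turn [93.  -0.1 -0.1] shift cm (start axes) [-8.3  -6.11 17.97] | end axes [-8.29 18.26  5.18] | per row / 1 [ 9.297e+01 -7.000e-02 -9.000e-02] [-8.3  -6.11 17.97]
t 4.275 tcp [538.4  50.4  27.1] bay [-140.4   93.4] jaw deg in bay 105.2 F [-1.3 -0.2 -0.7] w 42.6
total turn [-87.    0.1  -0.1] shift cm (start axes) [-8.3  -6.11 17.97] | end axes [ -8.29 -18.26  -5.18] | per row / 1 [-8.703e+01  9.000e-02 -7.000e-02] [-8.3  -6.11 17.97]
```

Request:
drive_tool(increments=[{"wx": 0, "wy": 0, "wz": 0, "dx": -6, "dy": 0.5, "dz": 0, "gripper": 24}, {"wx": 0, "wy": 0, "wz": 0, "dx": -2.3, "dy": 0, "dz": 5.5, "gripper": 24}, {"wx": 0, "wy": 0, "wz": 0, "dx": 0, "dy": -0.5, "dz": 6, "gripper": 24}, {"wx": 0, "wy": 0, "wz": 0, "dx": 0, "dy": -1, "dz": 6, "gripper": 24}, {"wx": 10, "wy": 0, "wz": 0, "dx": 0, "dy": -5, "dz": 1, "gripper": 24}])

```text
time_s: 4.9
position: [573.7, 246.3, 111.1]
orientation: [-0.489, 0.51, 0.49, 0.511]
wrist_force: [1.0, -0.1, 0.2]
width: 20.6
```

Request:
drive_tool(increments=[{"wx": 10.4, "wy": 0, "wz": 0, "dx": 0, "dy": 0, "dz": 0, "gripper": 24}, {"wx": 10.4, "wy": 0, "wz": 0, "dx": 0, "dy": 0, "dz": 0, "gripper": 24}, {"wx": 10.4, "wy": 0, "wz": 0, "dx": 0, "dy": 0, "dz": 0, "gripper": 24}, {"wx": 10.4, "wy": 0, "wz": 0, "dx": 0, "dy": 0, "dz": 0, "gripper": 24}, {"wx": 10.4, "wy": 0, "wz": 0, "dx": 0, "dy": 0, "dz": 0, "gripper": 24}])

```text
time_s: 5.52
position: [575.7, 241.9, 110.4]
orientation: [-0.213, 0.674, 0.213, 0.674]
wrist_force: [-0.2, -0.5, 0.3]
width: 20.8
```

Request:
drive_tool(increments=[{"wx": 10.4, "wy": 0, "wz": 0, "dx": 0, "dy": 0, "dz": 0, "gripper": 24}, {"wx": 10.4, "wy": 0, "wz": 0, "dx": 0, "dy": 0, "dz": 0, "gripper": 24}, {"wx": 10.2, "wy": 0, "wz": 0, "dx": 0, "dy": 0, "dz": 0, "gripper": 24}])

```text
time_s: 5.9
position: [575.7, 241.9, 110.4]
orientation: [-0.025, 0.706, 0.026, 0.707]
wrist_force: [-0.4, -0.4, -0.7]
width: 20.0
```

```bash
python3 - <<'E'
from h import *
p,C,th,e,n=seeL("top",1);goto(C+175*e,26,np.degrees(th),1)
p,C,th,e,n=seeL("side",-1);p=p
print(robot.get_state()["joint_positions"].round(2))
E
```

```text
top C [-88.9 100.8] th 12.1 vis [280.2  45.9] FR [-37.6 -31.4] RR [-81.6 -40.8] FL [-96.3 242.4] Lend [-118.3  237.7]
t 5.95 tcp [575.7 241.9 110.4] bay [-129.1  288.2] jaw deg in bay 11.6 F [-0.4 -0.7 -0.2] w 20.6
total turn [-0.5  0.  -0. ] shift cm (start axes) [ 8.44 -1.67  0.01] | end axes [ 8.44 -1.66 -0.  ] | per row / 1 [-0.47  0.04 -0.03] [ 8.44 -1.67  0.01]
side C [-97.  133.6] th 12.4 vis [176.2  44.5] FR [-44.9   1.7] RR [-88.9  -7.9] FL [-105.   275.2] Lend [-127.   270.4]
[0.31 0.31 1.38 0.   1.45 0.23]
```

Request:
drive_tool(increments=[{"wx": -0.5, "wy": 0, "wz": 0, "dx": 5.4, "dy": 0, "dz": 0, "gripper": 24}, {"wx": 0, "wy": 0, "wz": 0, "dx": 3.0, "dy": 0, "dz": 0, "gripper": 24}, {"wx": 0, "wy": 0, "wz": 0, "dx": 0, "dy": -2.5, "dz": 0, "gripper": 24}, {"wx": 0, "wy": 0, "wz": 0, "dx": 0, "dy": -1.4, "dz": 0, "gripper": 24}, {"wx": 0, "wy": 0, "wz": 0, "dx": 0, "dy": -1, "dz": 0, "gripper": 24}])

```text
time_s: 6.62
position: [580.3, 192.6, 27.1]
orientation: [-0.03, 0.706, 0.031, 0.707]
wrist_force: [-0.5, 1.2, -1.3]
width: 20.5
```

Request:
drive_tool(increments=[{"wx": 0, "wy": 0, "wz": 0, "dx": 0, "dy": -1, "dz": 0, "gripper": 24}, {"wx": 0, "wy": 0, "wz": 0, "dx": 0, "dy": -1, "dz": 0, "gripper": 24}, {"wx": 0, "wy": 0, "wz": 0, "dx": 0, "dy": -1, "dz": 0, "gripper": 24}, {"wx": 0, "wy": 0, "wz": 0, "dx": 0, "dy": -1, "dz": 0, "gripper": 24}, {"wx": 0, "wy": 0, "wz": 0, "dx": 0, "dy": 0, "dz": 0, "gripper": 24}])

```text
time_s: 7.25
position: [583.2, 151.7, 26.3]
orientation: [-0.031, 0.706, 0.03, 0.706]
wrist_force: [-0.3, -0.8, -0.2]
width: 20.3
```

```bash
python3 - <<'E'
from h import *
tool();seeL("top",-1);p,C,th,e,n=seeL("side",-1)
E
```

```text
t 7.25 tcp [583.2 151.7  26.3] bay [-109.6  199.8] jaw deg in bay 12.6 F [-0.3 -0.8 -0.2] w 20.3
top C [-76.6  51.5] th 12.5 vis [253.8  45.9] FR [-24.3 -80.4] RR [-68.2 -90.1] FL [-84.9 193. ] Lend [-106.9  188.1]
side C [-108.   126.9] th 13.4 vis [108.7  20.8] FR [-53.7  -4.1] RR [-97.5 -14.5] FL [-118.6  268.3] Lend [-140.5  263.1]
```

Request:
drive_tool(increments=[{"wx": 0, "wy": 0, "wz": 0, "dx": 0, "dy": -1, "dz": 0, "gripper": 24}, {"wx": 0, "wy": 0, "wz": 0, "dx": 0, "dy": -1, "dz": 0, "gripper": 24}, {"wx": 0, "wy": 0, "wz": 0, "dx": 0, "dy": -1, "dz": 0, "gripper": 24}, {"wx": 0, "wy": 0, "wz": 0, "dx": 0, "dy": -1, "dz": 0, "gripper": 24}, {"wx": 0, "wy": 0, "wz": 0, "dx": 0, "dy": -0.8, "dz": 0, "gripper": 24}])

```text
time_s: 7.98
position: [587.3, 104.3, 26.3]
orientation: [-0.03, 0.706, 0.03, 0.706]
wrist_force: [-0.6, 2.1, -0.8]
width: 20.6
```

```bash
python3 - <<'E'
from h import *
tool();p,C,th,e,n=seeL("top",-1);cv2.imwrite("pics/t2.png",cv2.resize(p["color"][150:320,210:420],None,fx=3,fy=3))
E
```

```text
t 7.975 tcp [587.3 104.3  26.3] bay [-99.2 153.4] jaw deg in bay 12.6 F [-0.6  2.1 -0.8] w 20.6
top C [-66.2   5.3] th 12.7 vis [246.1  45.9] FR [ -13.5 -126.4] RR [ -57.4 -136.3] FL [-75.  146.8] Lend [-97.  141.8]
```

View pics/t2.png

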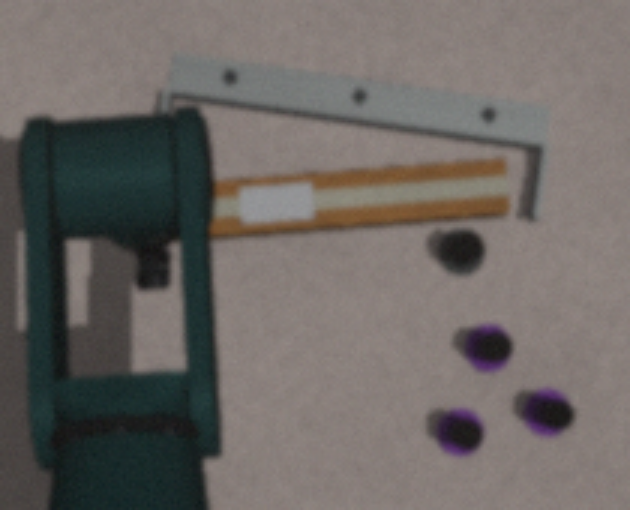

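Picture: the carton's right end is behind the black post (the end's edge at crop x≈508, the post at 460,250), with clearance to the right plate. A little more sideways push, then I go round to its near side.

Request:
drive_tool(increments=[{"wx": 0, "wy": 0, "wz": 0, "dx": 0, "dy": -0.9, "dz": 0, "gripper": 24}, {"wx": 0, "wy": 0, "wz": 0, "dx": 0, "dy": 0.5, "dz": 0, "gripper": 24}, {"wx": 0, "wy": 0, "wz": 0, "dx": 0, "dy": 2.5, "dz": 0, "gripper": 0}, {"wx": 0, "wy": 0, "wz": 0, "dx": 0, "dy": 0, "dz": -6, "gripper": 0}, {"wx": 0, "wy": 0, "wz": 0, "dx": 0, "dy": 0, "dz": -1, "gripper": 0}])

```text
time_s: 8.65
position: [510.1, 120.2, 23.5]
orientation: [-0.031, 0.709, 0.031, 0.703]
wrist_force: [-0.1, -0.2, -1.0]
width: 0.1
```

```bash
python3 - <<'E'
from h import *
tool();p,C,th,e,n=seeL("top",-1);seeL("side",1)
print((C-22.5*n+105*e).round(1));goto(C-(22.5+14.5+18)*n+105*e,28,np.degrees(th),1)
E
```

```text
t 8.65 tcp [510.1 120.2  23.5] bay [-177.8  158.8] jaw deg in bay 12.7 F [-0.1 -0.2 -1. ] w 0.1
top C [-65.1   1.4] th 12.7 vis [275.4  45.9] FR [ -12.3 -130.2] RR [ -56.2 -140.1] FL [-73.9 142.9] Lend [-95.9 138. ]
side C [-64.6  -1.1] th 12.6 vis [199.6  44.8] FR [ -12.1 -132.8] RR [ -56.  -142.6] FL [-73.2 140.4] Lend [-95.1 135.5]
[-110.1   98.9]
t 8.75 tcp [514.7 120.3  26.4] bay [-173.2  159.5] jaw deg in bay 12.7 F [ 0.4 -0.1 -0.2] w -0.1
total turn [-0. -0.  0.] shift cm (start axes) [-0.16 -7.3   1.58] | end axes [-0.16 -7.3   1.58] | per row / 1 [-0.   -0.    0.01] [-0.16 -7.3   1.58]
```

Request:
drive_tool(increments=[{"wx": 0, "wy": 0, "wz": 0, "dx": -0.2, "dy": -5, "dz": 0, "gripper": 0}, {"wx": 0, "wy": 0, "wz": 0, "dx": 0, "dy": -2.3, "dz": 1.4, "gripper": 0}, {"wx": 1, "wy": 0, "wz": 0, "dx": 0, "dy": 0, "dz": 1.2, "gripper": 0}, {"wx": 2.5, "wy": 0, "wz": 0, "dx": 0, "dy": 0, "dz": 1.0, "gripper": 0}, {"wx": 2.5, "wy": 0, "wz": 0, "dx": 0, "dy": 0, "dz": 1.0, "gripper": 0}])

```text
time_s: 9.38
position: [569.5, 51.5, 29.1]
orientation: [0.007, 0.707, -0.007, 0.708]
wrist_force: [-1.4, 0.6, 0.7]
width: 0.3
```

```bash
python3 - <<'E'
from h import *
tool();seeL("top",-1);seeL("side",1)
E
```

```text
t 9.375 tcp [569.5  51.5  29.1] bay [-109.7   98.7] jaw deg in bay 6.6 F [-1.4  0.6  0.7] w 0.3
top C [-59.4   4. ] th 8.4 vis [179.7  45.1] FR [ -16.7 -131.2] RR [ -61.2 -137.8] FL [-57.6 145.8] Lend [-79.8 142.5]
side C [-60.4  -1.4] th 6.9 vis [53.9 46.3] FR [ -21.2 -137.7] RR [ -65.9 -143.1] FL [-54.8 140.3] Lend [-77.2 137.5]
```

Request:
drive_tool(increments=[{"wx": 2, "wy": 0, "wz": 0, "dx": 0, "dy": 0, "dz": 0.8, "gripper": 0}, {"wx": 2, "wy": 0, "wz": 0, "dx": 0, "dy": 0, "dz": 0.8, "gripper": 0}, {"wx": 2, "wy": 0, "wz": 0, "dx": 0, "dy": 0, "dz": 0.8, "gripper": 0}, {"wx": 0, "wy": 0, "wz": 0, "dx": 0, "dy": 0, "dz": 0.4, "gripper": 0}, {"wx": 0, "wy": 0, "wz": 0, "dx": 0, "dy": 0, "dz": -3, "gripper": 0}])

```text
time_s: 10.1
position: [568.1, 51.8, 28.8]
orientation: [0.044, 0.705, -0.044, 0.707]
wrist_force: [-0.5, -0.1, -0.2]
width: -0.1
```

```bash
python3 - <<'E'
from h import *
tool();p,C,th,e,n=seeL("top",-1);seeL("side",1)
goto([-125,-25],28,0,1)
E
```

```text
t 10.1 tcp [568.1  51.8  28.8] bay [-111.2   98.8] jaw deg in bay 0.6 F [-0.5 -0.1 -0.2] w -0.1
top C [-45.   3.] th 0.9 vis [270.9  46.3] FR [ -20.3 -136.6] RR [ -65.3 -137.3] FL [-24.7 143.4] Lend [-47.2 143. ]
side C [-45.9  -4.9] th 0.7 vis [149.1  46.2] FR [ -21.7 -144.7] RR [ -66.7 -145.2] FL [-25.1 135.3] Lend [-47.6 135. ]
t 10.2 tcp [563.7  52.5  27.6] bay [-115.6   98.9] jaw deg in bay 0.7 F [-0.4  0.9  0.3] w 0.4
total turn [ 0.7 -0.2  0. ] shift cm (start axes) [ -0.03 -12.38  -1.09] | end axes [ -0.04 -12.39  -0.94] | per row / 1 [ 0.67 -0.19  0.02] [ -0.03 -12.38  -1.09]
```

Request:
drive_tool(increments=[{"wx": 0.7, "wy": 0, "wz": 0, "dx": 0, "dy": -5.2, "dz": 0, "gripper": 0}, {"wx": 0, "wy": 0, "wz": 0, "dx": 0, "dy": -5.2, "dz": 0.5, "gripper": 0}, {"wx": 0, "wy": 0, "wz": 0, "dx": 0, "dy": 0, "dz": 2.5, "gripper": 0}, {"wx": 0, "wy": 0, "wz": 0, "dx": 0, "dy": 0, "dz": 1.0, "gripper": 0}, {"wx": 0, "wy": 0, "wz": 0, "dx": 0, "dy": 0, "dz": 0.9, "gripper": 0}])

```text
time_s: 10.82
position: [601.3, -57.1, 28.3]
orientation: [0.048, 0.706, -0.048, 0.705]
wrist_force: [-2.0, 0.1, 2.7]
width: -0.2
```

```bash
python3 - <<'E'
from h import *
tool();seeL("top",-1);seeL("side",1)
E
```

```text
t 10.825 tcp [601.3 -57.1  28.3] bay [-63.6  -4.7] jaw deg in bay -0.0 F [-2.   0.1  2.7] w -0.2
top C [-28.7 206. ] th 0.4 vis [70.8 44.8] FR [-5.2 66.1] RR [-50.2  65.8] FL [ -7.1 346.1] Lend [-29.6 346. ]
side C [-22.8  -2.6] th 0.2 vis [169.   55.7] FR [   0.2 -142.5] RR [ -44.8 -142.7] FL [ -0.8 137.5] Lend [-23.3 137.4]
```

Request:
drive_tool(increments=[{"wx": 0, "wy": 0, "wz": 0, "dx": 0, "dy": 0, "dz": 0.2, "gripper": 0}, {"wx": 0, "wy": 0, "wz": 0, "dx": 0, "dy": 0, "dz": 0.2, "gripper": 0}, {"wx": 0, "wy": 0, "wz": 0, "dx": 0, "dy": 0, "dz": 0, "gripper": 0}])

```text
time_s: 11.3
position: [605.0, -57.4, 28.2]
orientation: [0.048, 0.706, -0.047, 0.705]
wrist_force: [-1.5, 1.2, 1.0]
width: -0.1
```

Request:
drive_tool(increments=[{"wx": 0, "wy": 0, "wz": 0, "dx": 0, "dy": 0, "dz": 0.15, "gripper": 0}, {"wx": 0, "wy": 0, "wz": 0, "dx": 0, "dy": 0, "dz": 0.15, "gripper": 0}, {"wx": 0, "wy": 0, "wz": 0, "dx": 0, "dy": 0, "dz": 0, "gripper": 0}])

```text
time_s: 11.68
position: [608.2, -58.3, 28.2]
orientation: [0.048, 0.705, -0.048, 0.706]
wrist_force: [-0.7, 0.8, -0.6]
width: -0.2
```

Request:
drive_tool(increments=[{"wx": 0, "wy": 0, "wz": 0, "dx": 0, "dy": 0, "dz": 0.15, "gripper": 0}, {"wx": 0, "wy": 0, "wz": 0, "dx": 0, "dy": 0, "dz": 0.15, "gripper": 0}, {"wx": 0, "wy": 0, "wz": 0, "dx": 0, "dy": 0, "dz": 0, "gripper": 0}])

```text
time_s: 12.05
position: [608.6, -58.3, 28.3]
orientation: [0.048, 0.708, -0.048, 0.703]
wrist_force: [-9.4, 1.5, 5.5]
width: 0.2
```

```bash
python3 - <<'E'
from h import *
tool();p=seeL("side",1)[0];cv2.imwrite("pics/s3.png",cv2.resize(p["color"][160:340,190:430],None,fx=3,fy=3))
E
```

```text
t 12.05 tcp [608.6 -58.3  28.3] bay [-56.3  -4.9] jaw deg in bay -0.0 F [-9.4  1.5  5.5] w 0.2
side C [-22.6   1.3] th -1.3 vis [163.2  49.2] FR [  -3.2 -139.1] RR [ -48.2 -138.1] FL [  3.1 140.8] Lend [-19.4 141.3]
```

View pics/s3.png

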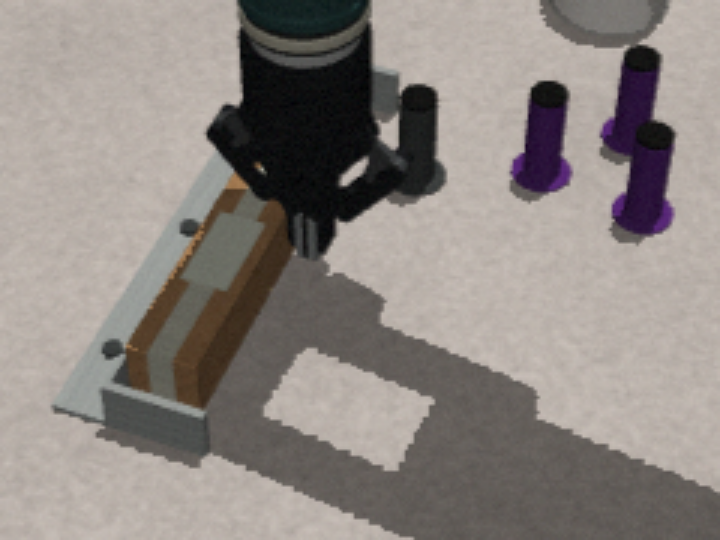

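Request:
drive_tool(increments=[{"wx": 0, "wy": 0, "wz": 0, "dx": 0, "dy": 0, "dz": -1, "gripper": 0}, {"wx": 0, "wy": 0, "wz": 0, "dx": 0, "dy": 0, "dz": -4, "gripper": 0}, {"wx": 0, "wy": 0, "wz": 0, "dx": -6, "dy": 0, "dz": -1, "gripper": 0}, {"wx": 0, "wy": 0, "wz": 0, "dx": -6, "dy": 0, "dz": -1, "gripper": 0}, {"wx": 0, "wy": 0, "wz": 0, "dx": -4, "dy": 3, "dz": -4, "gripper": 0}])

```text
time_s: 12.72
position: [508.8, -16.3, 191.4]
orientation: [0.049, 0.703, -0.049, 0.708]
wrist_force: [0.4, 0.5, 0.5]
width: 0.2
```

Request:
drive_tool(increments=[{"wx": 0, "wy": 0, "wz": 0, "dx": 0, "dy": 6, "dz": -1, "gripper": 0}, {"wx": 0, "wy": 0, "wz": 0, "dx": 0, "dy": 6, "dz": -1, "gripper": 0}, {"wx": 0, "wy": 0, "wz": 0, "dx": 0, "dy": 6, "dz": -1, "gripper": 0}, {"wx": 0, "wy": 0, "wz": 0, "dx": 0, "dy": 6, "dz": -1, "gripper": 0}, {"wx": 0, "wy": 0, "wz": 0, "dx": 0, "dy": 6, "dz": -1, "gripper": 0}])

```text
time_s: 13.35
position: [498.1, 291.1, 188.1]
orientation: [0.048, 0.704, -0.047, 0.707]
wrist_force: [0.5, 0.1, 0.4]
width: 0.3
```

```bash
python3 - <<'E'
from h import *
tool();p=see("top")[0];cv2.imwrite("pics/t4.png",cv2.resize(p["color"][150:320,210:420],None,fx=3,fy=3));seeL("side",1);see("side")
for q in("tape_roll","small_box","glue_jar"):
    b=robot.find_in(q,p)[0]["box"];print(q,np.round(b))
E
```

```text
t 13.35 tcp [498.1 291.1 188.1] bay [-212.5  326.5] jaw deg in bay -0.0 F [0.5 0.1 0.4] w 0.3
top carton bay xy [-19.3   0.6] theta -0.1 size [270.7  49.1] FR [   3.  -139.4] RR [ -42.  -139.3] FL [  3.5 140.6]
side C [-21.1  -2.9] th 0.2 vis [173.9  46.2] FR [   1.9 -142.9] RR [ -43.1 -143. ] FL [  0.9 137.1] Lend [-21.6 137.1]
side carton bay xy [-21.2  50.8] theta -1.0 size [179.   48.9] FR [ -1.1 -89.6] RR [-46.1 -88.8] FL [  3.7 190.4]
tape_roll [432. 253.  39.  40.]
small_box [152. 166.  41.  36.]
glue_jar [441. 180.  28.  25.]
```

View pics/t4.png

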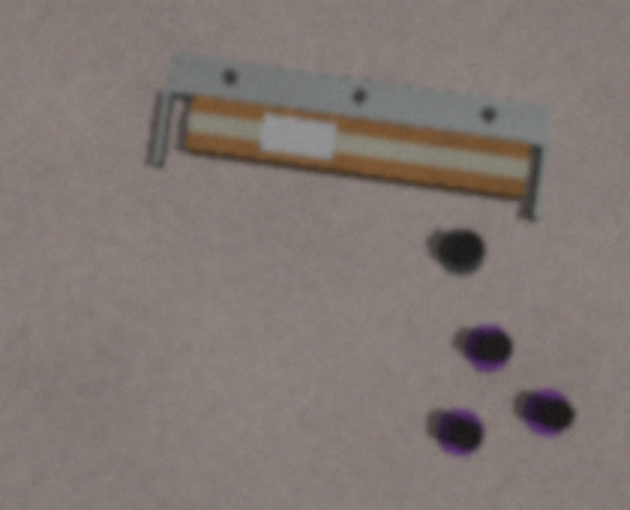

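The carton lies between the plates along the fence in the picture. Before handing in, I'll check its angle by colour, free of fence points, and check the bystanders.

```bash
python3 - <<'E'
from h import *
im=None
f=[robot.grab_frame("top") for _ in range(3)];p=f[-1]
I=np.mean([x["color"] for x in f],0).astype(np.float32);sat=I[...,2]-I[...,0]
# sub-pixel far/near orange edges per column, projected at z=45
u=np.r_[275:294,326:384].astype(float);fe,ne=[],[]
K=p["camera_matrix"]
for x in u.astype(int):
    col=sat[165:225,x];pk=col.max();t=.5*(pk+np.median(col));i=np.where(col>t)[0];a,b=i[0],i[-1]
    fe.append(165+a-(col[a]-t)/(col[a]-col[a-1]));ne.append(165+b+(col[b]-t)/(col[b]-col[b+1]))
for nm,v in(("far",fe),("near",ne)):
    q=tobay(w(p,u,np.array(v),45.)[:,:2]);k=np.polyfit(q[:,1],q[:,0],1);r=q[:,0]-np.polyval(k,q[:,1]);ok=abs(r)<2.5;k=np.polyfit(q[ok,1],q[ok,0],1)
    print(nm,"slope deg",np.degrees(k[0]).round(2),"x@0",k[1].round(1),ok.mean().round(2))
# fence angle/face from initial bay points (fence only)
for n in("top","side"):
    b=tobay(np.load(f"bay_{n}.npy")[:,:2]);m=(abs(b[:,1])<145)&(b[:,0]>-20);k=np.polyfit(b[m,1],b[m,0],1);print(n,"fence top slope",np.degrees(k[0]).round(2),k[1].round(1),b[m,0].min().round(1),b[m,0].max().round(1))
E
```

```text
far slope deg 0.09 x@0 -0.3 1.0
near slope deg 0.04 x@0 -43.9 1.0
top fence top slope 0.05 3.4 0.7 6.5
side fence top slope 0.09 2.6 -0.1 6.8
```

```bash
python3 -c "
from plant import robot
print(robot.hand_in())"
```

```text
the job is handed in; nothing more can be done
None
```

The carton is in the scan bay, flat against the back fence and between the two end plates. I handed the job in at about 14 s of the 72 s allowed.

**What I did:**
1. I pushed the carton's near side to bring it forward and slant it about 12°.
2. I pushed its left end until the right end sat behind the black guard post.
3. I pushed near its left end to swing it into the bay.
4. I pressed at its middle until it met the fence. The push was about 9 N; its highest reading was about 11 N, counting all axes.

**Last checks:**
- **Angle:** the carton's edges and the fence agree to within about 0.1°.
- **Position:** its far edge measures 0.3 mm from the fence face, within the roughly 2 mm calibration. Its ends are at about ±140 mm, against plates at ±155 mm.
- **Bystanders:** the tape roll, small box and jar were detected within about 4 pixels of where they started. That is detector scatter, and the arm never went near them.
- **Robot:** it was clear of everything.

**Disagreements:**
- Some depth-based fits of the carton, during and after the pushing, were thrown off by the arm blocking the view or by fence points. I used the colour-edge fit for the final check instead.
- The two cameras differ by up to about 5 mm on where the carton sits along the fence. That is well inside the 15 mm clearance at each end.

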